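# Hold a lens tube down in the V-stand

### The job

Pick up the lens tube of the laser engraver and lay it in the two V notches of the V-stand, its plain end up against the stop plate and its flange sticking out at the other end, so that it rests on both sloping sides of the V. Then press it down firmly with the gripper, with about 15 N, so that it bears hard on both sides of the V, and finish while still pressing: do not let go of it or back off at the end. Leave the spring clamp, the bolt and the wood offcut where they lie.

Things in the scene. Friction and masses are not known exactly. Their poses are not given: they have to be found in the camera images.
- lens_tube: Loose aluminium lens tube, about 0.2 kg, lying level on the bench: round barrel 28 mm in diameter, 118 mm long, with a two-eared flange (10 mm thick, 52 wide, 28 high, flush with the barrel below, so it does not roll) at one end. Origin on the axis at mid-barrel, 14 mm above the bench; x along the axis to the flange (flange at +59 to +69 mm, plain end at -59 mm), z up.
- tube_end (a point): Centre of the tube's plain end face (the end without flange), on the axis.
- v_stand: Fixed rigid stand: grey base plate 156 x 100 x 10 mm with two dark steel cheeks, 24 mm thick, 72 wide, tops 62 mm above the bench, each with a 90 degree V notch on top. Cheeks at x = -54 to -30 and +30 to +54 mm; the 60 mm gap between is open at the sides and down to the base plate: room for fingers. Origin on the bench midway between the cheeks; x along the notches away from the stop plate, z up.
- v_side_a: The +y half of both V cheeks: the sloping sides that bear on the tube from the stand's +y side. Fixed to the stand, same origin and axes as the stand.
- v_side_b: The -y half of both V cheeks, likewise; same origin and axes as the stand.
- v_seat (a point): Where the axis of a seated tube runs: midway between the two cheeks, 58 mm above the bench; axes as the stand. A seated tube's top is 72 mm above the bench. Let go, the tube settles here by itself; a grip that holds it a little off-centre loads one side of the V only, while a push down on the barrel's top between the cheeks loads both sides alike.
- stop_face (a point): Point on the inner face of the steel stop plate (6 mm thick, 60 wide, top 68 mm above the bench) that stands just outside the -x cheek, at the seated tube's axis height, at x = -56 mm of the stand; axes as the stand. With the tube touching the plate its origin is at x = +3 mm of the stand and the flange is 8 mm outside the other cheek.
- spring_clamp: Bystander: small orange spring clamp, 107 x 61 x 28 mm, lying on the bench; origin at the centre of its underside.
- hex_bolt: Bystander: steel bolt, 66 x 18 x 16 mm, lying on the bench; origin at the centre of its underside.
- wood_offcut: Bystander: flat softwood offcut, 90 x 60 x 18 mm, lying on the bench; origin at the centre of its underside.
There are look-alikes about, which are no part of the job. Of the things that look like the v_stand, the larger one is meant. What is shaped like the lens_tube but green is not meant.

How it is judged:
By the outcome, as a careful person would: the job done as asked, in the order asked, and still so for the second after the job is handed in, while the arm keeps its last pose, push and grip.
It also fails if it takes over 48 s, if anything falls off the work surface, if the arm or the gripper's body presses on something with over 40 N, if the wrist force passes 120 N, or if a joint passes its speed limit or range.

### The arm

A 6-joint arm with a two-finger parallel gripper is mounted at the origin on a cart in front of the work surface, level with it; the furniture and walls round the work are solid. World frame = base frame: x ahead of the robot, y to its left, z up, the work surface at z = 0. Lengths are in m, angles in rad, forces in N, time in s.
With the tool pointing down it reaches from about 0.25 to 0.725 m from the base axis. Payload 4 kg.
Tool frame: the origin (TCP) lies on the centre line of the jaws, within the pads' length; the fingertips stand 11 mm ahead of it and the grasp point (between the pads) lies 8 mm behind it (bot.nose_length is the distance from the TCP to the fingertips, in m); z points along the fingers, y is the direction in which the jaws open and shut (so a half turn about z gives the same grasp; the last joint's range is limited). The gripper opens to 85 mm and grips with 20 to 120 N. Pads are 22 mm wide; open, the fingers measure 114 mm over their backs; the gripper's body (76 mm by 85 mm) begins 54 mm behind the grasp point. The pads swing forward as they close: fully open they stand 13 mm farther back than shut.
Start: joints at [1.245, 0.241, 0.005, 1.335, 0, 1.571], TCP at [0.16, 0.474, 0.242] pointing down, gripper open.
Joint ranges: [-2.72, 2.72], [-1.05, 1.87], [-1.09, 1.28], [-1.99, 2.15], [-1.42, 1.44], [-3.14, 3.14]. Speed limits (rad/s): [2.79, 2.79, 3.14, 3.14, 3.14, 3.14].

### API

Orientations are given as a unit quaternion [x, y, z, w].
In Python, from workcell import bot gives the robot as it stands.
- The arm moves only by the tool play_rows, never from a script. Its argument "plan" is one flat list of numbers, 6 for each row, row after row: the shift along the tool's x, y, z in mm, then the turn, a rotation vector about the tool's x, y, z in rad. A call has 1 to 20 rows; each row shifts and turns the commanded pose from where the row before left it, along the tool's axes as they then stand; what a row does not reach is not made up. A row lasts 1/8 s, in which the tool goes at most 62.5 mm and 10.7 degrees, less where a joint would pass 70% of its speed; a pose out of reach is approached as far as the arm can. A call with a gripper value outside its range is refused whole. "hand" is the opening in per cent of the stroke, from 0 (shut) to 100 (fully open), set as the call begins (left out, the last holds). The fingers move at their own pace and stop on an object; the grip force is fixed at half the most. Time passes only in rows, so rows that do not move let the fingers close. It gives the time, the measured TCP pose, the force and the opening at its end, in the units of the state.
- bot.get_obs(): the state, without advancing time (a new reading comes with each control period).
- bot.camera(name): name is "side" or "top" or "wrist"; returns a dict with "frame" (400x640x3 uint8, blue, green, red), "range_z" (400x640 float32, m along the optical axis (not along the pixel's ray), 0 where there is no reading), "K" (3x3 intrinsics, pixels), "dist" ([k1, k2, p1, p2, k3] as OpenCV has them; the pictures are not rectified), "cam_to_world" (4x4, takes a point from camera to world coordinates). Camera axes: x right, y down, z forward; pixel columns grow to the right and rows downward; lengths in m; the calibration is good to about 2 mm. A picture is of the moment at which its call begins.
- bot.job_done(): hands the job in, once; it reports no verdict.
Trained networks look in the newest picture that a camera, given by its name, has taken for a name from the list of things; names that differ only in an ending like _2 or _b are one class to them, and where a whole thing is asked for, a point or a joint stands for the part that bears it (a point fixed in the world has none). Each returns a list of dicts, best first, with "p" (0 to 1); they miss things now and then, are a little off and sometimes report something else, mostly with a low value. They report only what shows in the picture. A call takes as long as a camera call. They do not tell look-alikes from the thing itself.
- bot.outline_of(query, camera): "mask" (400x640 bool, what is visible of it) and "point" ([row, column] in pixels, amid what is visible of it).
The state is a dict: "clock": time; "joint_pos": joint angles; "joint_vel": joint speeds; "tau": joint torques, N m; "eef_pos": TCP position; "tool_rot": TCP orientation; "ft_force": force on the tool from outside, world axes, zero at the start; "ft_torque": the same for the moment, N m; "grip_width": finger opening in m.
Only numpy, scipy, OpenCV 4.12 (cv2) and the standard library are available. Lean on these libraries where they do the work, as an engineer would, in place of code of your own. Each camera call takes 0.05 s, during which the arm holds its last target.

## Working session

There is one attempt and no reset: what is moved stays moved. The work goes in short steps, Python scripts to look and compute and a tool call to move; the robot and the scene stay as the last step left them, time stands still between calls to the robot, and variables do not carry over. Pictures are saved under pics/ and viewed, and the job is handed in when it is done.

Besides the shell and the picture viewer there is one more tool, called after "Request:" as name(argument=value, ...) on one line, values as JSON. play_rows: Moves the arm, as the interface text tells. Its arguments: {"type":"object","properties":{"plan":{"type":"array","items":{"type":"number"}},"hand":{"type":"number"}},"required":["plan"]}

```bash
mkdir -p pics; ls
python3 - <<'E'
from workcell import bot
import cv2,numpy as np
o=bot.get_obs(); print({k:np.round(v,3) for k,v in o.items()}, bot.nose_length)
for c in ["side","top"]:
    d=bot.camera(c); cv2.imwrite(f"pics/{c}0.png",d["frame"]); np.savez(f"{c}0.npz",**d)
    print(c,np.round(d["K"],1).tolist(),np.round(d["cam_to_world"],3).tolist(),d["dist"])
    for q in ["lens_tube","v_stand","spring_clamp","hex_bolt","wood_offcut"]:
        for r in bot.outline_of(q,c): print(q,round(r["p"],2),r["point"],r["mask"].sum())
E
```

```text
pics
{'clock': np.float64(0.0), 'joint_pos': array([1.245, 0.241, 0.004, 1.335, 0.   , 1.571]), 'joint_vel': array([-0.001,  0.   , -0.   ,  0.001, -0.   , -0.001]), 'tau': array([-1.0000e-03, -3.7232e+01,  2.5240e+01,  1.7000e-02, -0.0000e+00,
        0.0000e+00]), 'eef_pos': array([0.16 , 0.473, 0.241]), 'tool_rot': array([ 0.162,  0.987, -0.001, -0.   ]), 'ft_force': array([-0.33 ,  0.75 , -0.567]), 'ft_torque': array([ 0.04 , -0.014,  0.04 ]), 'grip_width': np.float64(0.085)} 0.011
side [[498.6, 0.0, 316.3], [0.0, 498.6, 210.4], [0.0, 0.0, 1.0]] [[0.999, 0.034, -0.034, 0.588], [0.048, -0.64, 0.767, -0.904], [0.004, -0.767, -0.641, 0.888], [0.0, 0.0, 0.0, 1.0]] [0.04408582 0.         0.         0.         0.        ]
lens_tube 0.97 [300.7, 307.8] 733
lens_tube 0.73 [315.1, 227.3] 931
v_stand 0.61 [200.7, 300.2] 1572
v_stand 0.59 [163.5, 263.2] 591
spring_clamp 0.67 [248.3, 267.4] 624
hex_bolt 0.41 [257.8, 333.8] 112
hex_bolt 0.22 [303.0, 304.8] 762
wood_offcut 0.61 [285.0, 390.2] 874
top [[371.4, 0.0, 324.3], [0.0, 371.4, 203.1], [0.0, 0.0, 1.0]] [[-0.015, -0.983, 0.184, 0.352], [-1.0, 0.014, -0.006, 0.059], [0.003, -0.184, -0.983, 1.089], [0.0, 0.0, 0.0, 1.0]] [-0.0125199  0.         0.         0.         0.       ]
lens_tube 0.87 [268.1, 419.2] 435
lens_tube 0.66 [210.7, 405.0] 501
v_stand 0.74 [267.2, 220.8] 898
v_stand 0.59 [222.8, 276.6] 1820
spring_clamp 0.86 [245.0, 343.1] 333
hex_bolt 0.52 [190.3, 349.7] 91
wood_offcut 0.98 [145.9, 377.7] 600
wood_offcut 0.73 [228.6, 279.1] 1859
```

View pics/side0.png

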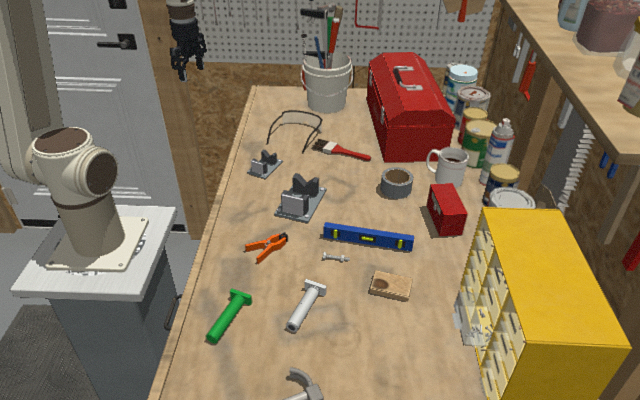

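View pics/top0.png

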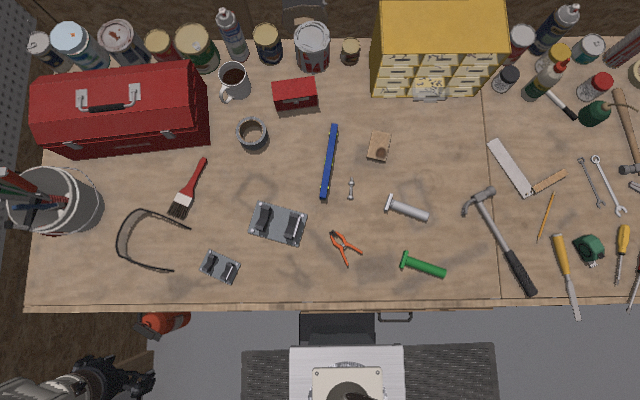

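The silver tube is at (405,210) in the top view and the green look-alike at (424,267). The larger stand is at (278,223) and the smaller one at (220,267). Next I'll measure them using depth.

```bash
cat > h.py <<'E'
import numpy as np,cv2
def cloud(d,mask=None):
    K,D,T=d["K"],d["dist"],d["cam_to_world"]; z=d["range_z"]
    m=(z>0) if mask is None else (mask&(z>0))
    r,c=np.nonzero(m); p=cv2.undistortPoints(np.stack([c,r],1).astype(np.float64)[:,None],K,D)[:,0]
    P=np.c_[p*z[r,c][:,None],z[r,c]]
    return P@T[:3,:3].T+T[:3,3],np.c_[r,c]
E
python3 - <<'E'
from h import *
for c,boxes in {"top":dict(tube=(185,228,375,440),stand=(195,255,240,315)),"side":dict(tube=(272,338,278,335),stand=(165,228,268,335))}.items():
    d=dict(np.load(f"{c}0.npz"))
    for n,(a,b,e,f) in boxes.items():
        m=np.zeros((400,640),bool); m[a:b,e:f]=1
        P,px=cloud(d,m)
        bench=P[np.abs(P[:,2])<.008]; print(c,n,"bench z",np.median(bench[:,2]).round(4))
        lo=.012 if n=="tube" else .035
        Q=P[P[:,2]>lo]; print(len(Q),Q.min(0).round(3),Q.max(0).round(3))
        r=cv2.minAreaRect((Q[:,:2]*1000).astype(np.float32)); print(r, cv2.boxPoints(r).round(1).tolist())
        Q0=P[P[:,2]>.006]; r=cv2.minAreaRect((Q0[:,:2]*1000).astype(np.float32)); print(" all",r)
        u,s,v=np.linalg.svd(Q[:,:2]-Q[:,:2].mean(0)); print("pca",v[0],np.degrees(np.arctan2(v[0,1],v[0,0])),Q.mean(0), np.percentile(Q[:,2],[50,90,98]))
for c,(a,b,e,f) in dict(top=(180,270,190,450),side=(150,340,240,420)).items():
    im=cv2.imread(f"pics/{c}0.png")[a:b,e:f]; k=min(800/im.shape[1],600/im.shape[0]); cv2.imwrite(f"pics/{c}0z.png",cv2.resize(im,None,fx=k,fy=k,interpolation=2))
E
```

```text
top tube bench z -0.0004
459 [ 0.496 -0.25   0.013] [ 0.579 -0.121  0.034]
((532.4481201171875, -189.3287353515625), (128.3740234375, 52.207420349121094), 69.45291137695312) [[485.5, -240.3000030517578], [534.4000244140625, -258.6000061035156], [579.4000244140625, -138.39999389648438], [530.5, -120.0999984741211]]
 all ((555.2470092773438, -197.4507598876953), (134.92822265625, 90.78043365478516), 74.51689910888672)
pca [0.36791741 0.92985847] 68.41276436468576 [ 0.53111643 -0.18351244  0.02468721] [0.02538067 0.02927347 0.03132084]
top stand bench z -0.0002
555 [0.446 0.121 0.035] [0.544 0.25  0.071]
((494.2384948730469, 184.563720703125), (117.02188873291016, 72.40286254882812), 73.25200653076172) [[442.70001220703125, 139.0], [512.0, 118.0999984741211], [545.7999877929688, 230.1999969482422], [476.3999938964844, 251.0]]
 all ((516.6963500976562, 185.97332763671875), (156.38446044921875, 142.53744506835938), 73.30323791503906)
pca [-0.29955114 -0.95408025] -107.43064536007398 [0.49270144 0.1812048  0.0543006 ] [0.05625152 0.06459535 0.06866845]
side tube bench z -0.0005
729 [ 0.495
[... 349 characters left out ...]
63671875, 51.70161819458008), 73.81431579589844)
pca [-0.37064122 -0.92877612] -111.75516848742845 [ 0.53364616 -0.19018505  0.02370916] [0.02474838 0.02852197 0.02993861]
side stand bench z -0.0005
668 [0.445 0.045 0.035] [0.591 0.248 0.071]
((507.838623046875, 139.72213745117188), (116.04731750488281, 226.80874633789062), 16.611665725708008) [[419.79998779296875, 231.8000030517578], [484.70001220703125, 14.5], [595.9000244140625, 47.599998474121094], [531.0, 265.0]]
 all ((492.72259521484375, 204.24917602539062), (159.1018829345703, 349.04827880859375), 11.573684692382812)
pca [ 0.20624195 -0.97850103] -78.09778848001739 [0.50005946 0.16245832 0.05092957] [0.05110592 0.06336437 0.06778275]
```

View pics/top0z.png

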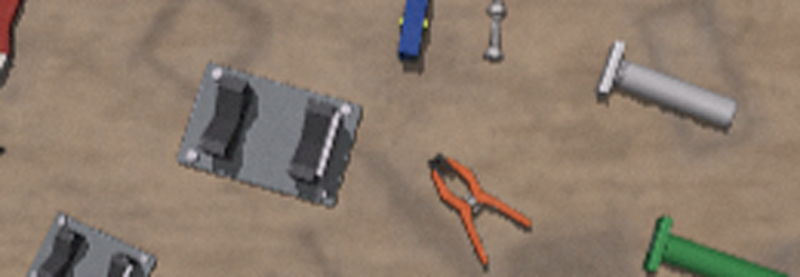

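View pics/side0z.png

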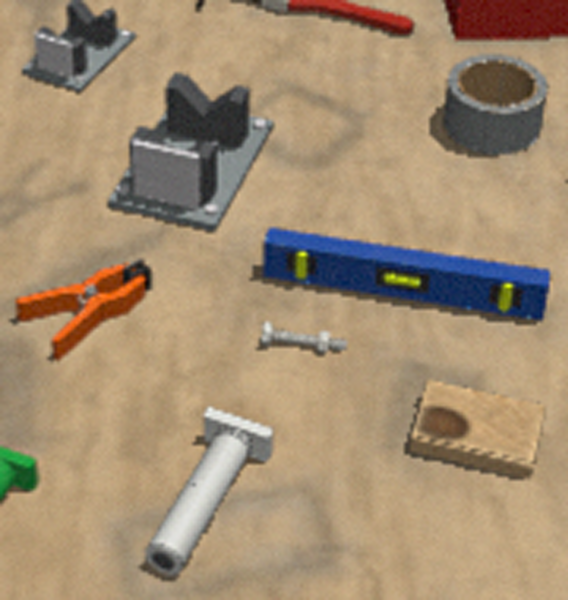

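```bash
cat >> h.py <<'E'
from scipy.spatial.transform import Rotation as R
def rows(p0,q0,p1,R1,n,dec=0):
    """straight path split in n rows, tool-frame shifts (mm) and turn (rad)"""
    R0=R.from_quat(q0); dv=(R0.inv()*R1).as_rotvec(); out=[]
    rt=R0; tot=(np.array(p1)-p0)*1000; done=np.zeros(3)
    for i in range(n):
        want=tot*(i+1)/n-done
        s=np.round(rt.inv().apply(want),dec); t=np.round(dv/n,3)
        done=done+rt.apply(s); rt=rt*R.from_rotvec(t); out+=[*s.tolist(),*t.tolist()]
    return out
def down(yaw): # tool z down, tool y at world angle yaw
    y=np.array([np.cos(yaw),np.sin(yaw),0]); z=np.array([0,0,-1.]); x=np.cross(y,z)
    return R.from_matrix(np.stack([x,y,z],1))
E
python3 - <<'E'
from workcell import bot
from h import *
o=bot.get_obs()
r=rows(o["eef_pos"],o["tool_rot"],[.531,-.194,.2],down(np.radians(-20)),16)
for i in range(0,len(r),6): print(r[i:i+6])
E
```

```text
[-35.0, -32.0, 3.0, 0.0, -0.0, 0.1]
[-39.0, -29.0, 2.0, 0.0, -0.0, 0.1]
[-41.0, -24.0, 3.0, 0.0, -0.0, 0.1]
[-43.0, -20.0, 3.0, 0.0, -0.0, 0.1]
[-45.0, -16.0, 2.0, 0.0, -0.0, 0.1]
[-46.0, -11.0, 3.0, 0.0, -0.0, 0.1]
[-48.0, -7.0, 3.0, 0.0, -0.0, 0.1]
[-47.0, -2.0, 2.0, 0.0, -0.0, 0.1]
[-48.0, 3.0, 3.0, 0.0, -0.0, 0.1]
[-47.0, 8.0, 2.0, 0.0, -0.0, 0.1]
[-46.0, 12.0, 3.0, 0.0, -0.0, 0.1]
[-45.0, 17.0, 3.0, 0.0, -0.0, 0.1]
[-42.0, 22.0, 2.0, 0.0, -0.0, 0.1]
[-41.0, 25.0, 3.0, 0.0, -0.0, 0.1]
[-38.0, 29.0, 3.0, 0.0, -0.0, 0.1]
[-34.0, 33.0, 2.0, 0.0, -0.0, 0.1]
```

Request:
play_rows(plan=[-35,-32,3,0,0,0.1,-39,-29,2,0,0,0.1,-41,-24,3,0,0,0.1,-43,-20,3,0,0,0.1,-45,-16,2,0,0,0.1,-46,-11,3,0,0,0.1,-48,-7,3,0,0,0.1,-47,-2,2,0,0,0.1,-48,3,3,0,0,0.1,-47,8,2,0,0,0.1,-46,12,3,0,0,0.1,-45,17,3,0,0,0.1,-42,22,2,0,0,0.1,-41,25,3,0,0,0.1,-38,29,3,0,0,0.1,-34,33,2,0,0,0.1,0,0,0,0,0,0,0,0,0,0,0,0], hand=100)

```text
clock: 2.85
eef_pos: [0.5302, -0.1935, 0.1999]
tool_rot: [0.821, 0.571, -0.0, -0.001]
ft_force: [0.5, 1.4, 0.1]
grip_width: 0.0858
```

Run:
```python
from workcell import bot
from h import *
d=bot.camera("wrist"); cv2.imwrite("pics/w1.png",d["frame"]); np.savez("w1.npz",**d)
print(np.round(d["cam_to_world"],3).tolist())
for r in bot.outline_of("lens_tube","wrist"):
    print(r["p"],r["point"],r["mask"].sum())
    P,px=cloud(d,r["mask"]); Q=P[P[:,2]>.008]
    if len(Q)<50: continue
    print(Q.min(0).round(4),Q.max(0).round(4),np.percentile(Q[:,2],[50,95,99]))
    rr=cv2.minAreaRect((Q[:,:2]*1000).astype(np.float32)); print(rr)
P,px=cloud(d); print("bench",np.median(P[np.abs(P[:,2])<.008][:,2]))
```

```text
[[0.938, -0.333, -0.093, 0.553], [-0.346, -0.905, -0.246, -0.131], [-0.002, 0.263, -0.965, 0.331], [0.0, 0.0, 0.0, 1.0]]
0.87 [219.2, 200.5] 1733
[ 0.3526 -0.2266  0.0081] [ 0.4871 -0.1567  0.2155] [0.02582174 0.02846701 0.02904666]
((419.8403625488281, -196.12136840820312), (70.33377838134766, 129.58546447753906), 85.66456604003906)
0.7 [166.2, 314.3] 3027
[ 0.4963 -0.2506  0.0113] [ 0.578  -0.1203  0.0293] [0.02615175 0.02816036 0.02865201]
((532.6892700195312, -188.3066864013672), (127.79680633544922, 51.34891128540039), 69.91339874267578)
bench -0.0005009793680443297
```

View pics/w1.png

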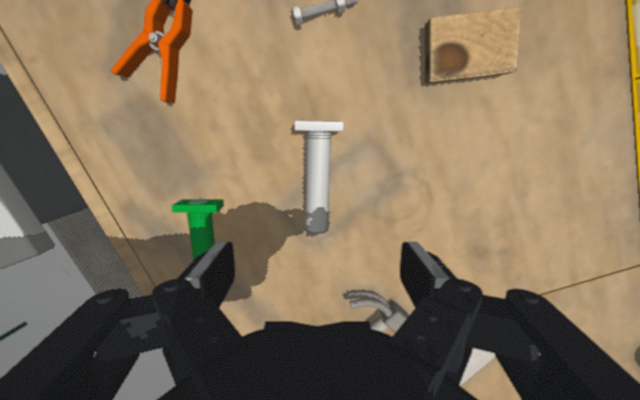

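The wrist view shows the silver tube upright at (316,175), flange at (318,127), centred between the jaws. Two views agree on origin ≈ (0.531, -0.193) and yaw ≈ 70°. Next I descend and grip.

Request:
play_rows(plan=[0,0.6,40,0,0,0,0,0,45,0,0,0,0,0,45,0,0,0,0,0,30,0,0,0,0,0,15,0,0,0,0,0,9,0,0,0,0,0,0,0,0,0,0,0,0,0,0,0])

```text
clock: 3.95
eef_pos: [0.5323, -0.1944, 0.0176]
tool_rot: [0.821, 0.571, 0.001, 0.001]
ft_force: [1.0, -0.2, 0.5]
grip_width: 0.0851
```

Request:
play_rows(plan=[0,0,0,0,0,0,0,0,0,0,0,0,0,0,0,0,0,0,0,0,0,0,0,0,0,0,0,0,0,0,0,0,0,0,0,0,0,0,0,0,0,0,0,0,0,0,0,0], hand=0)

```text
clock: 4.95
eef_pos: [0.5316, -0.1942, 0.0168]
tool_rot: [0.821, 0.571, 0.0, 0.0]
ft_force: [-0.4, 0.2, 5.5]
grip_width: 0.0261
```

Request:
play_rows(plan=[0,0,-10,0,0,0,0,0,-25,0,0,0,0,0,-40,0,0,0,0,0,-40,0,0,0,0,0,-25,0,0,0,0,0,0,0,0,0,0,0,0,0,0,0])

```text
clock: 5.82
eef_pos: [0.5303, -0.1937, 0.1548]
tool_rot: [0.821, 0.571, -0.001, -0.001]
ft_force: [-0.7, 0.8, -2.3]
grip_width: 0.0256
```

Run:
```python
from workcell import bot
from h import *
d=bot.camera("wrist"); cv2.imwrite("pics/w2.png",d["frame"]); np.savez("w2.npz",**d)
d=bot.camera("side"); cv2.imwrite("pics/s2.png",d["frame"]); np.savez("s2.npz",**d)
cv2.imwrite("pics/s2z.png",cv2.resize(d["frame"][180:340,220:420],None,fx=3.5,fy=3.5,interpolation=2))
o=bot.get_obs(); print(o["eef_pos"],o["ft_force"],o["grip_width"],o["joint_pos"])
```

```text
[ 0.5300357  -0.19357298  0.15425639] [ 0.33044969 -0.24754925 -1.94953954] 0.026291152821051104 [-3.50181376e-01  4.20453511e-01  2.64078836e-02  1.18068852e+00
  4.52953699e-05  1.57559360e+00]
```

View pics/w2.png

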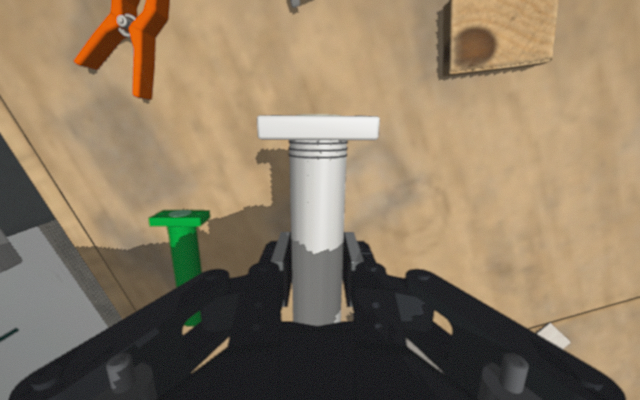

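View pics/s2z.png

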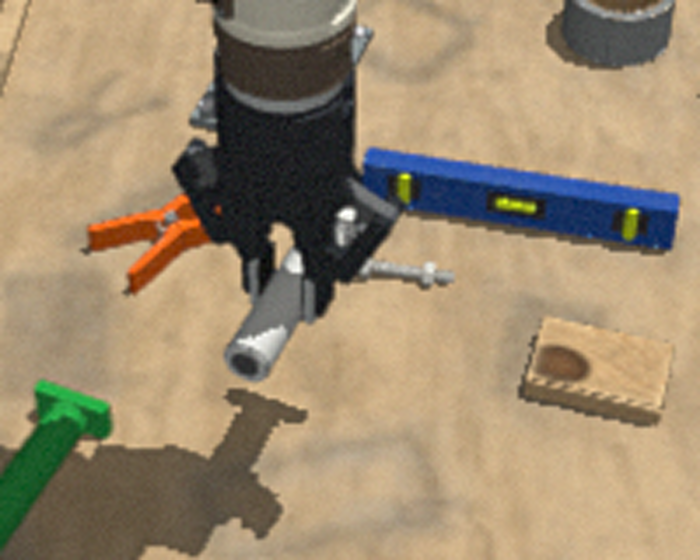

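The tube is held level, with its plain end clear. Next I'll measure how it sits in the tool and refine the stand's pose.

Run:
```python
from h import *
from workcell import bot
o=bot.get_obs(); Rt=R.from_quat(o["tool_rot"]); p=o["eef_pos"]
d=dict(np.load("w2.npz")); P,px=cloud(d)
L=Rt.inv().apply(P-p)*1000
# barrel zone seen
m=(np.abs(L[:,1])<40)&(L[:,0]>-80)&(L[:,0]<120)&(L[:,2]>-40)&(L[:,2]<40)
Q=L[m&(px[:,0]<300)]; 
fl=Q[np.abs(Q[:,1])>17]; fl=fl[fl[:,0]>40]; print("flange x",np.percentile(fl[:,0],[2,50,98]),"y",np.percentile(Q[:,1],[1,99]),"z",np.percentile(fl[:,2],[2,50]))
print("flange y",fl[:,1].min(),fl[:,1].max())
for a,b in [(15,25),(25,35),(35,45),(45,53),(60,70)]:
    s=Q[(Q[:,0]>a)&(Q[:,0]<b)&(np.abs(Q[:,1])<16)]
    if len(s)>30:
        # circle fit R=14
        from scipy.optimize import least_squares
        f=least_squares(lambda c:np.hypot(s[:,1]-c[0],s[:,2]-c[1])-14,[0,0],loss="soft_l1").x
        print(a,len(s),"axis y,z",f.round(2),"ztop",np.percentile(s[:,2],2).round(2))
# stand
pts=[]
for c in ["top","side"]:
    d=dict(np.load(f"{c}0.npz")); P,px=cloud(d); q=np.array([.495,.188])
    th=np.radians(73.3); ex=np.array([np.cos(th),np.sin(th)]); ey=np.array([-ex[1],ex[0]])
    U=np.c_[(P[:,:2]-q)@ex,(P[:,:2]-q)@ey,P[:,2]]*1000
    n=(np.abs(U[:,0])<90)&(np.abs(U[:,1])<62)
    b=U[n&(np.abs(U[:,2]-10)<3)]; rr=cv2.minAreaRect(b[:,:2].astype(np.float32)); print(c,"base",len(b),rr,b[:,2].mean(), b[:,:2].min(0),b[:,:2].max(0))
    t=U[n&(U[:,2]>30)]; print(" cheeks",t.min(0).round(1),t.max(0).round(1),np.percentile(t[:,2],99)); rr=cv2.minAreaRect(t[:,:2].astype(np.float32)); print(rr)
    # v slopes: points between z 40 and 60 fit z=|y-y0|+c
    for lo,hi in [(-52,-32),(32,52)]:
        s=t[(t[:,0]>lo)&(t[:,0]<hi)&(np.abs(t[:,1])<20)&(t[:,2]<61)]
        if len(s)>10:
            f=least_squares(lambda k:s[:,2]-np.abs(s[:,1]-k[0])-k[1],[0,38],loss="soft_l1").x; print("  V",lo,len(s),f.round(2))
```

```text
flange x [60.34194427 65.28947501 70.12935288] y [-32.73215412  31.79583985] z [-12.47322446 -11.04448319]
flange y -26.127738391655896 26.036913959120753
15 1053 axis y,z [-0.34  2.99] ztop -11.8
25 1112 axis y,z [-0.26  2.97] ztop -11.77
35 1184 axis y,z [-0.23  2.99] ztop -11.84
45 1007 axis y,z [-0.2   2.95] ztop -11.85
60 1809 axis y,z [-0.03  0.76] ztop -12.49
top base 952 ((3.8658447265625, -0.018283843994140625), (155.53160095214844, 99.84675598144531), 0.003236503805965185) 9.762988503198068 [-73.90038763 -49.93846312] [81.63113437 49.90908228]
 cheeks [-62.1 -36.4  30.8] [55.  36.  70.8] 69.37506266867706
((-3.559345245361328, -0.25806427001953125), (72.40283966064453, 117.12026977539062), 89.95199584960938)
  V -52 102 [-0.37 37.8 ]
  V 32 98 [ 0.12 38.2 ]
side base 423 ((0.4776153564453125, -0.3645668029785156), (100.19845581054688, 158.10830688476562), 89.69488525390625) 9.748950139941021 [-78.37069142 -50.85593116] [79.37184533 50.0860434 ]
 cheeks [-67.1 -37.   30. ] [55.2 37.4 71.2] 69.0827758220011
((-5.921916961669922, 0.19712066650390625), (74.40866088867188, 122.35680389404297), 89.95379638671875)
  V -52 14 [-0.37 38.74]
  V 32 61 [ 0.65 36.54]
```

Run:
```python
from workcell import bot
from h import *
o=bot.get_obs()
r=rows(o["eef_pos"],o["tool_rot"],[.4968,.1931,.135],down(np.radians(73.1-90)),10)
for i in range(0,len(r),6): print(r[i:i+6])
```

```text
[35.0, -17.0, 2.0, -0.0, -0.0, -0.006]
[35.0, -16.0, 2.0, -0.0, -0.0, -0.006]
[36.0, -16.0, 2.0, -0.0, -0.0, -0.006]
[35.0, -16.0, 2.0, -0.0, -0.0, -0.006]
[35.0, -16.0, 2.0, -0.0, -0.0, -0.006]
[36.0, -15.0, 2.0, -0.0, -0.0, -0.006]
[36.0, -15.0, 2.0, -0.0, -0.0, -0.006]
[35.0, -15.0, 2.0, -0.0, -0.0, -0.006]
[36.0, -15.0, 2.0, -0.0, -0.0, -0.006]
[36.0, -15.0, 2.0, -0.0, -0.0, -0.006]
```

Request:
play_rows(plan=[20,-9,1,0,0,-0.003,35,-17,2,0,0,-0.006,35,-16,2,0,0,-0.006,36,-16,2,0,0,-0.006,35,-16,2,0,0,-0.006,35,-16,2,0,0,-0.006,36,-15,2,0,0,-0.006,36,-15,2,0,0,-0.006,35,-14,2,0,0,-0.006,36,-15,2,0,0,-0.006,16,-7,1,0,0,-0.003,0,0,0,0,0,0,0,0,0,0,0,0])

```text
clock: 7.55
eef_pos: [0.4977, 0.1916, 0.136]
tool_rot: [0.804, 0.595, -0.001, 0.0]
ft_force: [-0.2, -1.1, -1.4]
grip_width: 0.0259
```

```bash
cat > chk.py <<'E'
from workcell import bot
from h import *
import sys
tag=sys.argv[1]
d=bot.camera("wrist"); cv2.imwrite(f"pics/w{tag}.png",d["frame"])
s=bot.camera("side"); t=bot.camera("top")
a=cv2.resize(s["frame"][120:240,230:350],(400,400),interpolation=2); b=cv2.resize(t["frame"][165:285,220:340],(400,400),interpolation=2)
cv2.imwrite(f"pics/st{tag}.png",np.hstack([a,b]))
o=bot.get_obs(); print(o["clock"],o["eef_pos"].round(4),o["ft_force"].round(2),o["grip_width"])
th=np.radians(73.3); ex=np.array([np.cos(th),np.sin(th)]); ey=np.array([-ex[1],ex[0]])
org=np.array([.4952,.1886])
v=o["eef_pos"][:2]-org; print("TCP in stand x,y mm",v@ex*1000,v@ey*1000,"yaw tool x",np.degrees(2*np.arctan2(o["tool_rot"][1],o["tool_rot"][0])))
def U(d):
    P,px=cloud(d); return np.c_[(P[:,:2]-org)@ex*1000,(P[:,:2]-org)@ey*1000,P[:,2]*1000],px
from scipy.optimize import least_squares
for n,c in (("wrist",d),("side",s),("top",t)):
    u,px=U(c); 
    np.save(f"u_{n}_{tag}.npy",np.c_[u,px])
    z0=o["eef_pos"][2]*1000
    f=u[(u[:,0]>50)&(u[:,0]<90)&(np.abs(u[:,1])>17)&(np.abs(u[:,1])<30)&(u[:,2]>41)&(u[:,2]<z0+30)]
    if n=="wrist" and len(f)>20: print(n,"flange x",np.percentile(f[:,0],[2,50,98]).round(1),"y",f[:,1].min().round(1),f[:,1].max().round(1),"ztop",np.percentile(f[:,2],98).round(1))
    for lo,hi in ((20,30),(31,41),(43,53)):
        q=u[(u[:,0]>lo)&(u[:,0]<hi)&(np.abs(u[:,1])<13)&(u[:,2]>62)&(u[:,2]<z0+30)]
        if len(q)>15:
            k=least_squares(lambda c:np.hypot(q[:,1]-c[0],q[:,2]-c[1])-14,[0,z0-3],loss="soft_l1").x; print(n,lo,len(q),"axis y,z",k.round(2))
E
python3 chk.py 3
```

```text
7.7 [0.4982 0.1912 0.1364] [ 0.75 -0.21 -2.17] 0.025980969330866417
TCP in stand x,y mm 3.3836284292744305 -2.110806053509085 yaw tool x 72.99647189449642
wrist flange x [50.7 67.8 73.4] y -29.9 30.0 ztop 147.8
wrist 20 1013 axis y,z [ -1.02 132.49]
wrist 31 1076 axis y,z [ -1.11 132.45]
wrist 43 1168 axis y,z [ -1.21 132.4 ]
```

View pics/w3.png

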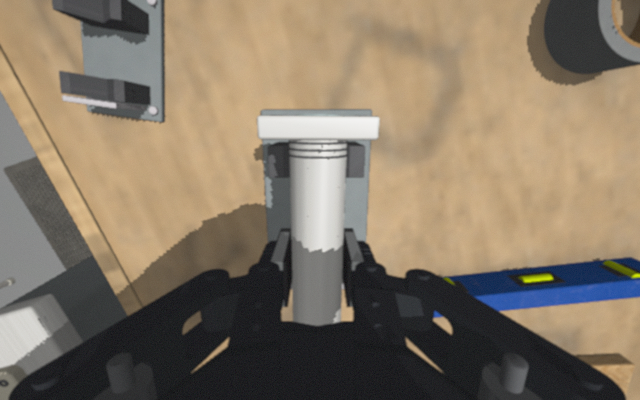

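View pics/st3.png

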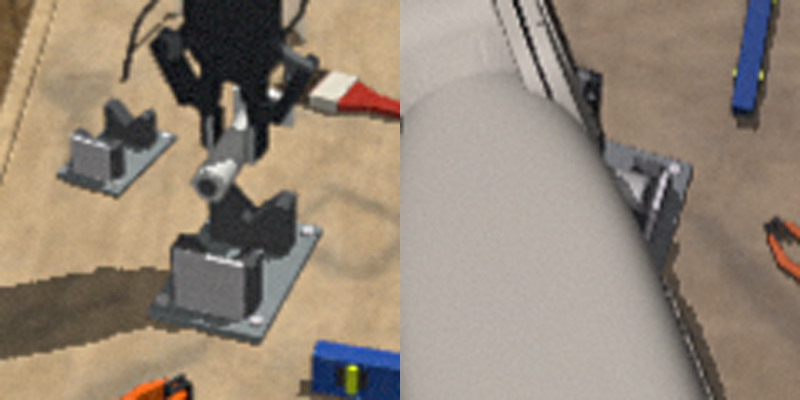

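Run:
```python
import numpy as np
u=np.load("u_wrist_3.npy")
b=u[(np.abs(u[:,2]-10)<3)&(np.abs(u[:,1])<70)&(u[:,0]>-20)&(u[:,0]<100)]
for lo in (-5,5,15,58,66,74):
    s=b[(b[:,0]>lo)&(b[:,0]<lo+8)]
    if len(s): print("base",lo,len(s),np.percentile(s[:,1],[0.5,1,99,99.5]).round(1))
print("base xmax",np.percentile(b[:,0],99.5))
c=u[(u[:,2]>52)&(u[:,2]<68)&(np.abs(u[:,1])<50)&(u[:,0]>10)&(u[:,0]<70)]
print(len(c),c[:,:3].min(0),c[:,:3].max(0))
l=c[c[:,1]<0];r=c[c[:,1]>0]
for q in (l,r): print(len(q),np.percentile(q[:,1],[1,99]),np.percentile(q[:,0],[1,99]),np.median(q[:,2]))
```

```text
base -5 381 [-49.7 -49.5  49.3  49.5]
base 5 398 [-49. -49.  49.  49.]
base 15 332 [-49.7 -49.5  49.2  49.3]
base 74 561 [-49.3 -48.9  48.5  49.7]
base xmax 82.87342925320793
1302 [ 31.12090728 -36.01368868  56.64335694] [55.08179796 35.90152991 63.70429292]
603 [-35.80189951 -22.4150591 ] [31.32477031 55.03563675] 61.69215350763715
699 [20.43071551 35.70359637] [31.47642812 54.99290142] 61.4969520919266
```

The wrist camera confirms the stand: cheek sides at y = ±36 and x = 31–55 in my frame. The tube axis is 1.1 mm off to the side and the end is only about 0.7 mm from the stop plate, so I'll correct both while descending.

Request:
play_rows(plan=[3,-1,10,0,0,-0.007,0,0,20,0,0,0,0,0,20,0,0,0,0,0,12,0,0,0,0,0,6,0,0,0,0,0,2,0,0,0,0,0,0,0,0,0,0,0,0,0,0,0])

```text
clock: 8.7
eef_pos: [0.4985, 0.1957, 0.0669]
tool_rot: [0.801, 0.598, 0.001, 0.0]
ft_force: [-0.4, -0.3, -1.6]
grip_width: 0.026
```

```bash
python3 chk.py 4
```

```text
8.85 [0.4983 0.1956 0.0668] [ 0.13  0.17 -2.28] 0.025831666330661238
TCP in stand x,y mm 7.616332539564678 -0.9038051814476055 yaw tool x 73.50228215757038
wrist flange x [50.3 69.1 77.5] y -30.0 29.9 ztop 78.7
wrist 20 1011 axis y,z [-0.31 63.45]
wrist 31 1092 axis y,z [-0.41 63.43]
wrist 43 1155 axis y,z [-0.41 63.42]
```

View pics/st4.png

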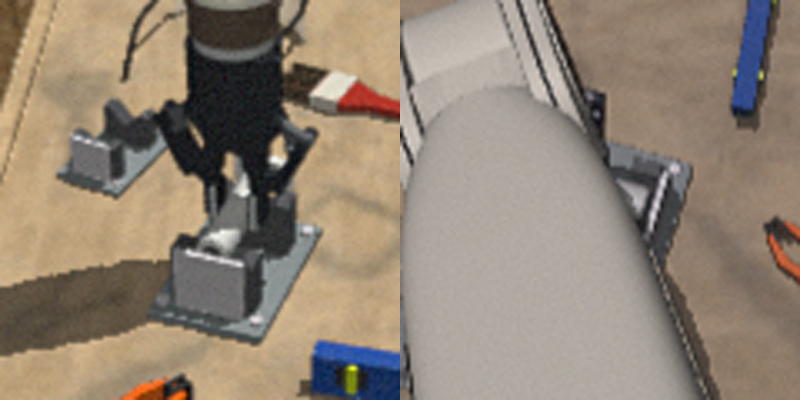

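The tube is over the V with its axis at z≈63.4, 0.4 mm off-centre and with about 4–5 mm of gap to the plate. I'll lower it almost to the seat, then slide it to the stop.

Request:
play_rows(plan=[0,-0.4,2,0,0,0,0,0,2,0,0,0,0,0,0,0,0,0,-1,0,0,0,0,0,-1,0,0,0,0,0,-1,0,0,0,0,0,0,0,0,0,0,0,0,0,0,0,0,0])

```text
clock: 9.85
eef_pos: [0.4968, 0.1927, 0.0624]
tool_rot: [0.801, 0.598, 0.0, 0.0]
ft_force: [0.4, 0.2, -1.9]
grip_width: 0.026
```

```bash
python3 chk.py 5
```

```text
10.0 [0.4968 0.1928 0.0623] [ 0.66 -0.17 -2.04] 0.025872361322136914
TCP in stand x,y mm 4.43773716453129 -0.3026099596293507 yaw tool x 73.50230385882548
wrist flange x [50.3 65.5 74.1] y -30.0 30.0 ztop 74.1
wrist 20 1034 axis y,z [ 0.36 58.83]
wrist 31 1096 axis y,z [ 0.35 58.82]
wrist 43 1172 axis y,z [ 0.41 58.77]
```

Request:
play_rows(plan=[-1,0.3,0,0,0,0,-0.5,0,0,0,0,0,0,0,0,0,0,0,0,0,0,0,0,0])

```text
clock: 10.5
eef_pos: [0.4967, 0.1913, 0.0623]
tool_rot: [0.801, 0.598, 0.0, -0.0]
ft_force: [-0.2, 1.3, -2.1]
grip_width: 0.0258
```

Request:
play_rows(plan=[-0.5,0,0,0,0,0,-0.5,0,0,0,0,0,0,0,0,0,0,0,0,0,0,0,0,0])

```text
clock: 11.0
eef_pos: [0.4966, 0.1912, 0.0625]
tool_rot: [0.801, 0.599, 0.001, -0.001]
ft_force: [0.3, 5.1, -2.7]
grip_width: 0.026
```

The tube touches the plate, with 5 N along the stand's x. Next I lower it to the seat.

Request:
play_rows(plan=[0,0,0.7,0,0,0,0,0,0.5,0,0,0,0,0,0,0,0,0,0,0,0,0,0,0])

```text
clock: 11.5
eef_pos: [0.4968, 0.1912, 0.0618]
tool_rot: [0.801, 0.599, 0.001, -0.0]
ft_force: [-0.7, 4.5, 0.7]
grip_width: 0.0256
```

```bash
python3 chk.py 6
```

```text
11.65 [0.4968 0.1912 0.0618] [-0.6   4.51  0.22] 0.025855345044515653
TCP in stand x,y mm 2.990874147092289 -0.7555150003823927 yaw tool x 73.52633299470662
wrist flange x [50.3 64.2 72.9] y -30.0 30.0 ztop 73.2
wrist 20 1046 axis y,z [-0.06 58.21]
wrist 31 1111 axis y,z [-0.08 58.15]
wrist 43 1191 axis y,z [-5.000e-02  5.805e+01]
```

Request:
play_rows(plan=[0,0,0,0,0,0,0,0,0,0,0,0,0,0,0,0,0,0,0,0,0,0,0,0,0,0,0,0,0,0,0,0,0,0,0,0], hand=75)

```text
clock: 12.4
eef_pos: [0.4963, 0.1902, 0.0611]
tool_rot: [0.801, 0.598, -0.0, 0.0]
ft_force: [-0.2, 0.2, -0.4]
grip_width: 0.0641
```

```bash
python3 chk.py 7
```

```text
12.55 [0.4963 0.1903 0.0611] [ 0.15  0.21 -0.15] 0.06415631010374648
TCP in stand x,y mm 1.8996719355999836 -0.5748196682662782 yaw tool x 73.49992903704414
wrist flange x [50.3 64.2 73. ] y -30.0 30.0 ztop 72.7
wrist 20 1038 axis y,z [-0.18 57.27]
wrist 31 1102 axis y,z [-0.24 57.28]
wrist 43 1190 axis y,z [-0.18 57.28]
side 20 20 axis y,z [ 0.77 56.56]
side 31 21 axis y,z [ 0.08 56.68]
```

View pics/w7.png

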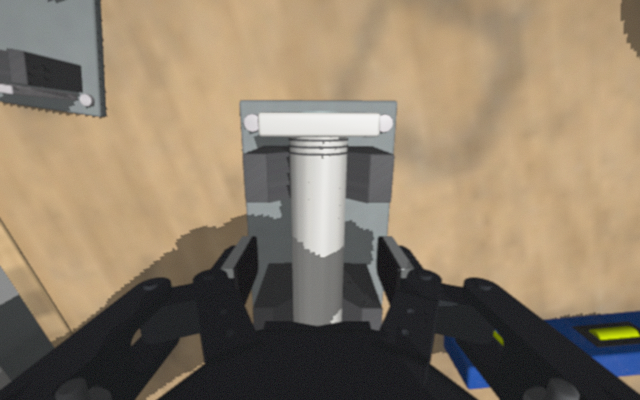

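The released tube rests level in the V (axis z 57.3 at every section), centred, with its flange end at the expected x. Next: rise, close, and press from above.

Request:
play_rows(plan=[0,0,-10,0,0,0,0,0,-15,0,0,0,0,-0.3,-15,0,0,0,0,0,0,0,0,0])

```text
clock: 13.05
eef_pos: [0.4975, 0.1909, 0.1034]
tool_rot: [0.801, 0.598, 0.002, 0.001]
ft_force: [0.4, 0.7, -0.3]
grip_width: 0.0641
```

Request:
play_rows(plan=[0,0,0,0,0,0,0,0,0,0,0,0,0,0,0,0,0,0,0,0,0,0,0,0,0,0,0,0,0,0,0,0,0,0,0,0,0,0,0,0,0,0,0,0,0,0,0,0], hand=0)

```text
clock: 14.05
eef_pos: [0.4961, 0.1904, 0.1011]
tool_rot: [0.801, 0.598, 0.0, 0.0]
ft_force: [-0.4, 0.2, -0.4]
grip_width: -0.0001
```

```bash
python3 chk.py 8
```

```text
14.2 [0.496  0.1903 0.1011] [-0.31  0.03 -1.18] -6.429050680671051e-05
TCP in stand x,y mm 1.9100515968850753 -0.288924121637569 yaw tool x 73.49830027004786
wrist flange x [50.3 64.2 72.9] y -30.0 30.0 ztop 72.8
wrist 20 645 axis y,z [-1.000e-02  8.254e+01]
wrist 31 678 axis y,z [-4.000e-02  8.252e+01]
wrist 43 717 axis y,z [ 0.57 82.56]
```

View pics/w8.png

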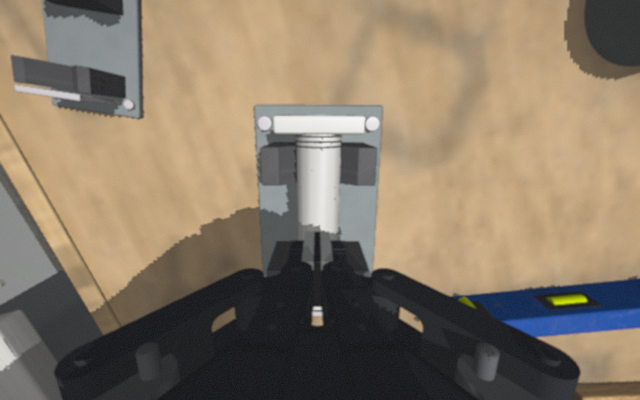

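View pics/st8.png

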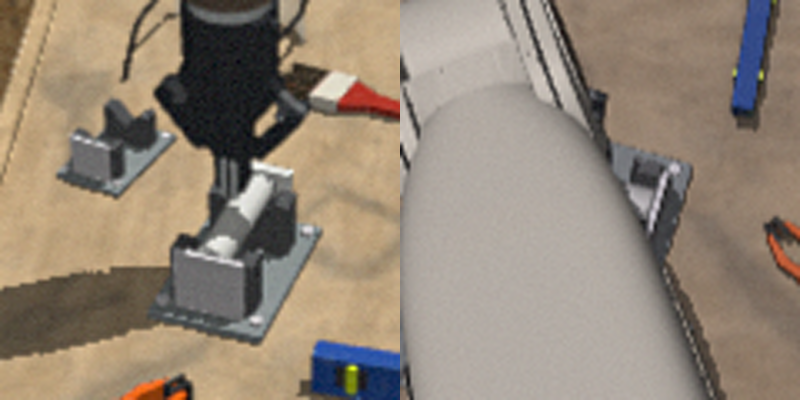

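The tube sits in both notches against the plate, and the closed jaws are centred above it (col 318). Next I descend to near contact.

Request:
play_rows(plan=[0,0,6,0,0,0,0,0,5,0,0,0,0,0,3,0,0,0,0,0,1,0,0,0,0,0,0,0,0,0,0,0,0,0,0,0])

```text
clock: 14.95
eef_pos: [0.4962, 0.1904, 0.0863]
tool_rot: [0.801, 0.598, 0.0, 0.0]
ft_force: [0.3, -0.2, 0.7]
grip_width: 0.0001
```

Request:
play_rows(plan=[0,0,1,0,0,0,0,0,1,0,0,0,0,0,0,0,0,0,0,0,0,0,0,0])

```text
clock: 15.45
eef_pos: [0.496, 0.1903, 0.0841]
tool_rot: [0.801, 0.598, 0.0, 0.0]
ft_force: [0.2, -0.1, -0.0]
grip_width: 0.0001
```

Request:
play_rows(plan=[0,0,0.7,0,0,0,0,0,0.7,0,0,0,0,0,0,0,0,0,0,0,0,0,0,0])

```text
clock: 15.95
eef_pos: [0.4961, 0.1904, 0.083]
tool_rot: [0.801, 0.598, 0.0, 0.0]
ft_force: [-1.5, -0.3, 3.3]
grip_width: -0.0003
```

Request:
play_rows(plan=[0,0,0.5,0,0,0,0,0,0.5,0,0,0,0,0,0,0,0,0,0,0,0,0,0,0])

```text
clock: 16.45
eef_pos: [0.4962, 0.1904, 0.0829]
tool_rot: [0.801, 0.598, 0.0, 0.0]
ft_force: [-2.9, -1.4, 9.5]
grip_width: -0.0
```

Contact came at z = 0.083, as expected for a seated tube, at about 6 N/mm. I'll trim the small sideways load and bring it up to 15 N.

Request:
play_rows(plan=[-0.5,-0.4,0.5,0,0,0,0,0,0.4,0,0,0,0,0,0,0,0,0,0,0,0,0,0,0])

```text
clock: 16.95
eef_pos: [0.4962, 0.1904, 0.0828]
tool_rot: [0.801, 0.598, 0.001, 0.0]
ft_force: [-3.4, -0.6, 13.5]
grip_width: -0.0002
```

Request:
play_rows(plan=[0,0,0,0,0,0,0,0,0,0,0,0])

```text
clock: 17.2
eef_pos: [0.4962, 0.1903, 0.0828]
tool_rot: [0.801, 0.598, 0.001, 0.0]
ft_force: [-4.1, -1.5, 13.9]
grip_width: -0.0005
```

Request:
play_rows(plan=[-0.5,-0.6,0.2,0,0,0,0,0,0,0,0,0,0,0,0,0,0,0])

```text
clock: 17.58
eef_pos: [0.4961, 0.1903, 0.0828]
tool_rot: [0.801, 0.598, 0.002, 0.0]
ft_force: [-2.1, 0.0, 12.9]
grip_width: 0.0
```

```bash
python3 chk.py 9; python3 -c "
from workcell import bot
for i in range(3):
    bot.camera('side'); print(bot.get_obs()['ft_force'].round(2))"
```

```text
17.725 [0.4961 0.1903 0.0828] [-1.84  0.19 12.32] 0.00019366949586647352
TCP in stand x,y mm 1.9048772245700154 -0.38141971203084085 yaw tool x 73.50323291046654
wrist flange x [50.3 64.2 72.7] y -30.0 29.9 ztop 72.8
wrist 20 790 axis y,z [ 0.11 82.51]
wrist 31 826 axis y,z [ 0.16 82.5 ]
wrist 43 900 axis y,z [8.000e-02 8.234e+01]
[-1.95 -0.69 12.64]
[-2.48 -0.8  12.1 ]
[-1.98 -0.69 12.7 ]
```

View pics/w9.png

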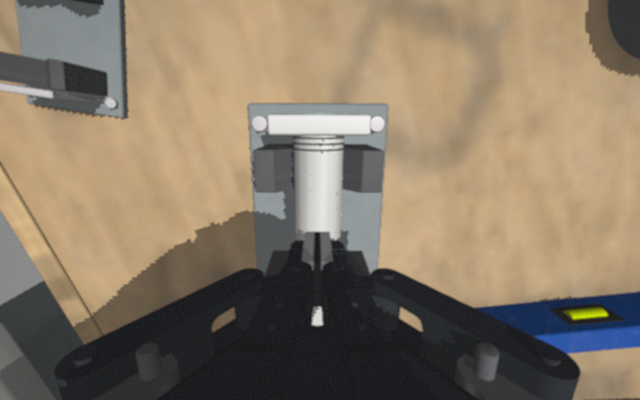

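View pics/st9.png

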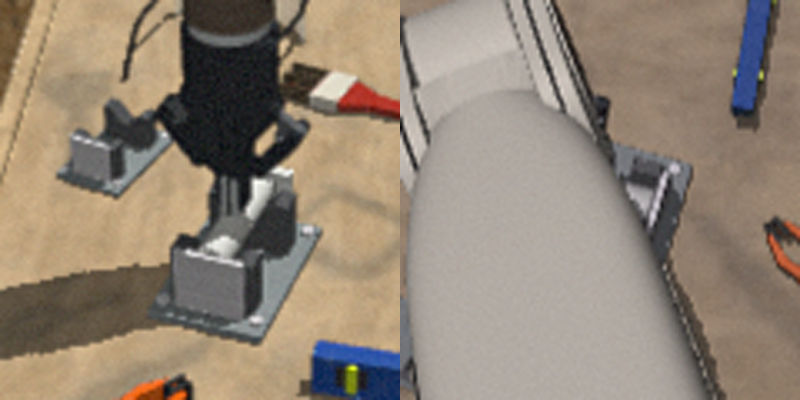

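Request:
play_rows(plan=[-0.1,-0.3,0.4,0,0,0,0,0,0,0,0,0,0,0,0,0,0,0,0,0,0,0,0,0])

```text
clock: 18.38
eef_pos: [0.4961, 0.1903, 0.0828]
tool_rot: [0.801, 0.598, 0.002, 0.001]
ft_force: [-2.1, -0.2, 15.1]
grip_width: 0.0
```

```bash
python3 -c "
from workcell import bot
for i in range(4):
    bot.camera('side'); o=bot.get_obs(); print(o['ft_force'].round(2),o['eef_pos'].round(4))"
```

```text
[-2.6  -1.18 15.09] [0.4961 0.1903 0.0828]
[-2.66 -0.56 13.2 ] [0.4961 0.1903 0.0828]
[-2.2  -0.76 14.03] [0.4961 0.1903 0.0828]
[-2.32 -0.77 14.36] [0.4961 0.1903 0.0828]
```

Request:
play_rows(plan=[0,-0.4,0.2,0,0,0,0,0,0,0,0,0,0,0,0,0,0,0,0,0,0,0,0,0])

```text
clock: 19.08
eef_pos: [0.4961, 0.1904, 0.0828]
tool_rot: [0.801, 0.598, 0.003, 0.001]
ft_force: [-1.4, -1.2, 14.0]
grip_width: 0.0002
```

```bash
python3 -c "
from workcell import bot
for i in range(4):
    bot.camera('side'); o=bot.get_obs(); print(o['ft_force'].round(2),o['eef_pos'].round(4))"; python3 chk.py 10
```

```text
[-1.62 -0.92 15.95] [0.4961 0.1904 0.0828]
[-2.28 -0.78 15.51] [0.4961 0.1903 0.0828]
[-2.46 -0.91 14.83] [0.4961 0.1904 0.0828]
[-2.58 -0.8  15.45] [0.4961 0.1904 0.0828]
19.425 [0.4961 0.1904 0.0828] [-1.42 -1.44 13.83] -0.00032713231109402266
TCP in stand x,y mm 1.9404598140173603 -0.3522764605556934 yaw tool x 73.49307208498331
wrist flange x [50.3 64.3 72.7] y -30.0 29.9 ztop 72.8
wrist 20 794 axis y,z [7.000e-02 8.249e+01]
wrist 31 826 axis y,z [ 0.1 82.5]
wrist 43 900 axis y,z [ 0.3 82.4]
```

View pics/w10.png

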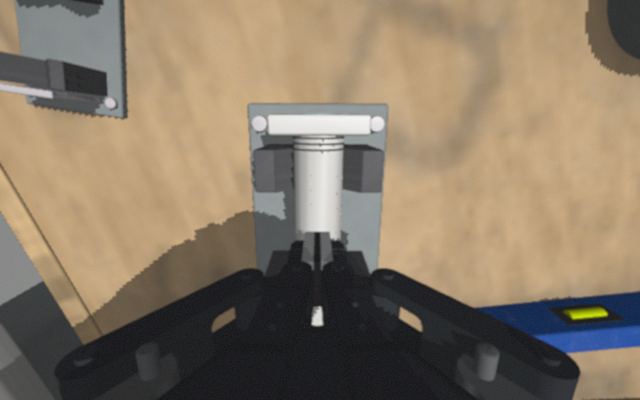

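The view is unchanged: flange at (318,124), tube centred in the V, closed fingers pressing at about 15 N. I'll hand the job in.

```bash
python3 -c "
from workcell import bot
print(bot.job_done())"
```

```text
the job is handed in; nothing more can be done
None
```

The silver lens tube is lying in both V notches of the larger stand, plain end against the stop plate. I handed the job in at about 19.4 s of the 48 s allowed, with the closed jaws still pressing on the barrel between the cheeks.

**How it went:** I gripped the tube mid-barrel and lowered it into the V. I then slid it until it touched the plate (about 5 N), let it settle, and pressed down from above.

**Last checks:**
- **Seating:** after release, the tube's axis was level at about 57.3 mm, against 58 mm nominal and within the calibration error. It was centred to about 0.2 mm.
- **Stop plate:** the flange end was where it should be with the tube touching the plate, to within about 1 mm. It did not move while pressing.
- **Contact height:** the fingers met the barrel at a TCP height of 83 mm, which matches a tube top at 72 mm.
- **Push:** downward force read 13.8 to 16 N, averaging about 15 N.

**Less than perfect:**
- **Side force:** about 2 to 2.5 N of sideways force remained after trimming, so the two sides of the V are not loaded exactly alike.
- **Bad check:** the barrel-axis fit in my script gave wrong heights (about 82.5 mm) once the jaws were closed. I ignored it and relied on the flange position and contact height instead.
- **Bystanders:** I did not measure the spring clamp, bolt and wood offcut again at the end. I never touched them on purpose, and the tool passed well above them.

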